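# Lock the pocket microscope onto the viewing box

### The job

Get the specimen box ready for the class: take the pocket microscope head (steel barrel, blue lug) out of the pine rack, lower its T-foot through the slot in the grey lid of the pine viewing box until its collar sits flat on the lid, then give it a quarter turn so that it is locked, its lug square across the slot in line with the green marks, and let go. Leave the lamp head and the magnifier head in their places in the rack.

Things in the scene. Friction and masses are not known exactly. Their poses are not given: they have to be found in the camera images.
- microscope: Upright head, 0.12 kg. Origin: centre of collar's underside, z up. Collar 46 mm dia, z 0 to 6; ringed STEEL barrel 30 dia, z 6 to 26; BLUE flat lug to grip, 44 (x) x 16 (y), z 26 to 62. Below: shank 14 dia, then cross bar 48 (x) x 10 (y), z -14 to -24. Half turns look alike. Hangs by its collar in a slot of the rack; lift it straight up, free after 30 mm.
- slot (a point): Centre of the slot's mouth on the top of the viewing box (fixed, pine, 130 x 130 mm, grey lid, top 58 mm high). Slot 64 (x) x 26 (y) mm through the 8 mm lid, hollow 40 mm deep below. z up; two green marks lie on the y line. Seated, the head's origin is level with this point and its bar is clear under the lid, turning either way with light friction, no stop. Half turns look alike.
- lamp_head: Not wanted. ORANGE lug, black cone barrel; otherwise sizes, origin and axes as the microscope. Stands in another slot of the fixed pine rack: 100 x 240 mm, top 48 mm high, three slots 64 x 26 mm across it, 75 mm apart, one head in each, in any order.
- magnifier_head: Not wanted. WHITE lug, thin black barrel (20 mm dia) with a green glass disc (40 mm dia); otherwise sizes, origin and axes as the microscope. Stands in another slot of the rack.

How it is judged:
On the way, in this order (a step that is already met when the one before it is completed fails the run):
1. the microscope head's T-foot is down through the slot, its bar clear below the lid, lug still along the slot (within 25 degrees) (z of microscope in the frame of slot between -0.004 and 0.0065 m and horizontal distance between microscope and slot below 0.033 m and angle between microscope's own z axis and vertical below 0.12 rad and angle between the x axis of microscope and the x axis of slot, either way round below 0.44 rad), for 0.05 s.
2. the head is turned so that its lug lies across the slot (within 17 degrees), still seated (z of microscope in the frame of slot between -0.004 and 0.004 m and horizontal distance between microscope and slot below 0.033 m and angle between microscope's own z axis and vertical below 0.12 rad and angle between the x axis of microscope and the y axis of slot, either way round below 0.3 rad), for 0.2 s.
At the end, for the whole second after the job is handed in: The microscope head stands upright (7 degrees) in the slot, collar on the lid (4 mm in height, at most 33 mm from the slot's centre), lug across the slot within 17 degrees, released and at rest; the lamp head and magnifier head within 30 mm of where they started (all of step 2 and linear speed of microscope below 0.02 m/s and angular speed of microscope below 0.2 rad/s and distance of each of lamp_head, magnifier_head from where it was at the start of the episode below 0.03 m); the robot touches nothing.
It fails at once if the lamp head or the magnifier head is taken from its place (more than 30 mm) (distance of any of lamp_head, magnifier_head from where it was at the start of the episode above 0.03 m).
It also fails if it takes over 48 s, if anything falls off the work surface, if the arm or the gripper's body presses on something with over 40 N, if the wrist force passes 120 N, or if a joint passes its speed limit or range.

### The arm

A 6-joint arm with a two-finger parallel gripper is mounted at the origin on the work surface. World frame = base frame: x ahead of the robot, y to its left, z up, the work surface at z = 0. Lengths are in m, angles in rad, forces in N, time in s.
With the tool pointing down it reaches from about 0.325 to 0.775 m from the base axis. Payload 5.5 kg.
Tool frame: the origin (TCP) lies midway between the tips of the shut fingers; the grasp point (between the pads) lies 19 mm behind it; x points along the fingers, y is the direction in which the jaws open and shut, and the axes are right-handed (so a half turn about x gives the same grasp; the last joint's range is limited). The gripper opens to 88 mm and grips with 3 to 60 N. Pads are 20 mm wide; open, the fingers measure 115 mm over their backs; the gripper's body (75 mm by 178 mm) begins 61 mm behind the grasp point.
Start: joints at [1.084, 0.091, 1.231, -0, 1.82, -0.057], TCP at [0.25, 0.545, 0.223] pointing down, gripper open.
Joint ranges: [-2.87, 2.87], [-0.86, 2.18], [0.17, 2.46], [-1.51, 4.65], [0.06, 2.69], [-2.65, 2.65]. Speed limits (rad/s): [2.57, 2.57, 3.01, 3.14, 3.14, 3.14].

### API

Orientations are given as a rotation vector (axis times angle).
In Python, from bench import observe, optics, job gives the robot as it stands. The module is installed in compiled form; this text tells all that it offers.
- The arm moves only by the shell command python3 -m handwheel 'ROWS' [FORCE]. ROWS is JSON, a list of rows, each a list of 7 numbers: the shift along the tool's x, y, z in mm, then the turn, a rotation vector about the tool's x, y, z in rad, then the closure in counts, from 0 (fully open) to 255 (shut). In form: [[tx, ty, tz, ax, ay, az, jaw], ...]. A call has 1 to 20 rows; each row is the pose to reach, as a shift and turn from the pose commanded when the call began, along the tool's axes at that moment; what a row does not reach only later rows make up. A row lasts 1/12 s, in which the tool goes at most 41.7 mm and 7.16 degrees, less where a joint would pass 70% of its speed; a pose out of reach is approached as far as the arm can. A call with a gripper value outside its range is refused whole. The fingers move at their own pace and stop on an object; FORCE is the grip in N (left out, the last holds). Time passes only in rows, so rows that repeat a pose let the fingers close. It gives the time, the measured TCP pose, the force and the opening at its end, in the units of the state.
- observe(): the state, without advancing time (a new reading comes with each control period).
- optics.camera(name): name is "scene" or "side" or "wrist"; returns a dict with "pixels" (400x640x3 uint8, red, green, blue), "fov_y" (degrees; the focal length in pixels is half the picture's height over the tangent of half this angle, whatever the lens; pixels are square), "cx", "cy" (the principal point, pixels), "R" (3x3) and "t" (3): a world point X has camera coordinates R X + t; the wrist camera has in their place "T_tool_cam" (4x4, takes a point from camera to tool coordinates, whose origin is the TCP and whose axes are the tool frame's). Camera axes: x right, y down, z forward; pixel columns grow to the right and rows downward; lengths in m; the calibration is good to about 2 mm. A picture is of the moment at which its call begins: read the wrist's pose just before it. There is no depth.
- job.close_job(): hands the job in, once; it reports no verdict.
The state is a dict: "t": time; "qpos": joint angles; "qvel": joint speeds; "effort": joint torques, N m; "ee_pos": TCP position; "orientation": TCP orientation; "contact_force": force on the tool from outside, world axes, zero at the start; "ft_torque": the same for the moment, N m; "opening": finger opening in m.
Only numpy, scipy, OpenCV 4.12 (cv2) and the standard library are available. Lean on these libraries where they do the work, as an engineer would, in place of code of your own. Each camera call takes 0.05 s, during which the arm holds its last target.

## Working session

There is one attempt and no reset: what is moved stays moved. The work goes in short steps, Python scripts to look and compute and a shell command to move; the robot and the scene stay as the last step left them, time stands still between calls to the robot, and variables do not carry over. Pictures are saved under pics/ and viewed, and the job is handed in when it is done.

```bash
mkdir -p pics; cat > h.py <<'E'
import numpy as np, cv2
from bench import observe, optics, job
from scipy.spatial.transform import Rotation as Ro
def K(c):
    f=c["pixels"].shape[0]/2/np.tan(np.radians(c["fov_y"])/2); return f
def grab(name,fn):
    s=observe(); c=optics.camera(name); cv2.imwrite("pics/"+fn,cv2.cvtColor(c["pixels"],cv2.COLOR_RGB2BGR))
    if name=="wrist":
        T=np.eye(4);T[:3,:3]=Ro.from_rotvec(s["orientation"]).as_matrix();T[:3,3]=s["ee_pos"]
        M=T@np.array(c["T_tool_cam"]);c["Rw"]=M[:3,:3];c["o"]=M[:3,3]
    else:
        R=np.array(c["R"]);c["Rw"]=R.T;c["o"]=-R.T@np.array(c["t"])
    return c
def ray(c,u,v):
    d=np.array([(u-c["cx"])/K(c),(v-c["cy"])/K(c),1.]);return c["o"],c["Rw"]@d
def onplane(c,u,v,z):
    o,d=ray(c,u,v);return o+d*(z-o[2])/d[2]
def proj(c,X):
    p=c["Rw"].T@(np.array(X)-c["o"]);return c["cx"]+K(c)*p[0]/p[2],c["cy"]+K(c)*p[1]/p[2]
E
python3 - <<'E'
from h import *
s=observe();print({k:np.round(v,3) for k,v in s.items()})
for n in("scene","side","wrist"):
    c=grab(n,n+"0.png");print(n,c["fov_y"],c["cx"],c["cy"],c["o"].round(3),c["Rw"].round(3).tolist())
    if n=="wrist": print(np.round(c["T_tool_cam"],3))
E
```

```text
{'t': np.float64(0.0), 'qpos': array([ 1.084,  0.092,  1.232,  0.   ,  1.82 , -0.057]), 'qvel': array([ 0.001,  0.002,  0.   , -0.   , -0.   , -0.   ]), 'effort': array([-1.0000e-03, -4.4643e+01, -4.0645e+01,  7.0000e-02,  2.9000e-02,
       -0.0000e+00]), 'ee_pos': array([0.25 , 0.545, 0.222]), 'orientation': array([ 0.336,  1.545, -0.339]), 'contact_force': array([ 0.478, -0.136,  0.371]), 'ft_torque': array([-0.004, -0.023,  0.014]), 'opening': np.float64(0.088)}
scene 44.467638669668794 322.0385384692784 199.31674847125151 [ 1.216 -0.063  0.767] [[0.066, 0.693, -0.718], [0.998, -0.046, 0.047], [-0.001, -0.719, -0.695]]
side 50.82666699018141 321.4707702776697 200.33104303645018 [ 0.193 -0.664  0.702] [[0.906, -0.253, 0.338], [-0.422, -0.572, 0.703], [0.015, -0.78, -0.626]]
wrist 68.85694916048297 320.15388284055877 199.29615076707222 [0.173 0.581 0.384] [[0.417, 0.865, 0.277], [0.909, -0.397, -0.129], [-0.002, 0.306, -0.952]]
[[ 0.    -0.306  0.952 -0.162]
 [ 1.    -0.    -0.     0.   ]
 [ 0.001  0.952  0.306 -0.085]
 [ 0.     0.     0.     1.   ]]
```

View pics/scene0.png

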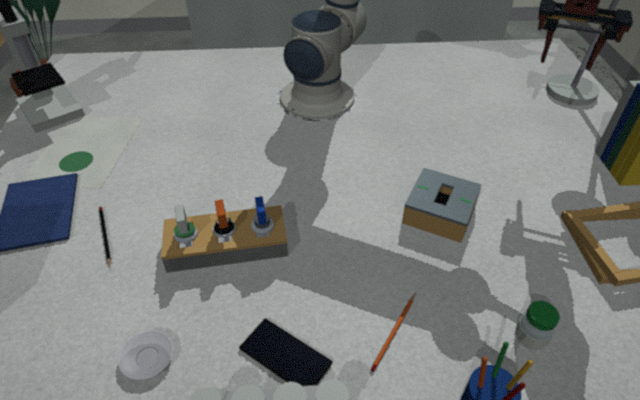

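View pics/side0.png

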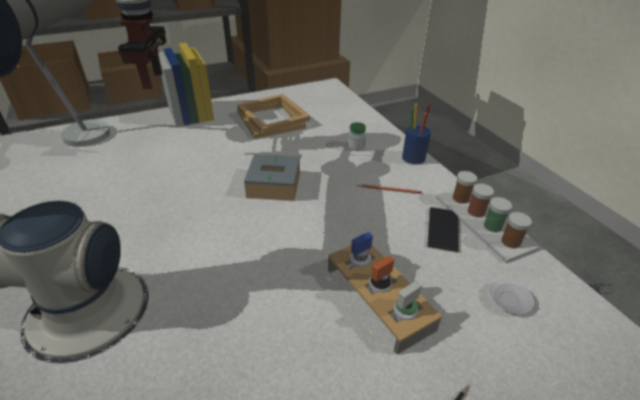

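View pics/wrist0.png

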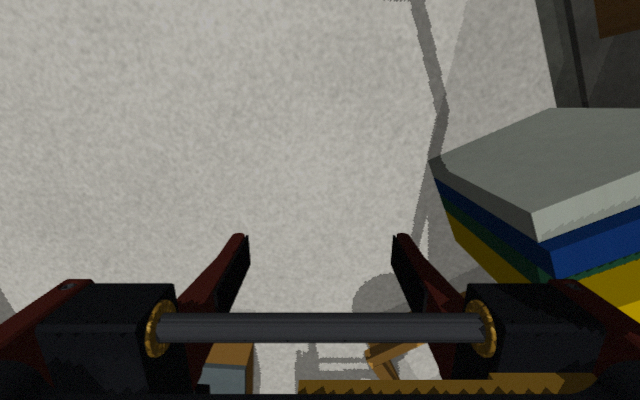

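The scene picture shows the blue-lug head at the rack's right end, about (262,213), with orange at (222,213) and white at (182,215). The grey lid is at (443,194). In the side picture the blue lug is at (362,243) and the lid slot at (272,168). Next I'll measure them.

```bash
cat > m.py <<'E'
from h import *
def blob(m):
    n,l,st,ce=cv2.connectedComponentsWithStats(m.astype(np.uint8)); 
    return sorted([(int(st[i][4]),ce[i].round(1).tolist(),st[i][:4].tolist()) for i in range(1,n)],reverse=True)[:3]
cs={}
for n,roiB,roiL in(("scene",(180,240,245,285),(160,250,395,490)),("side",(225,265,340,385),(145,205,240,305))):
    c=grab(n,n+"1.png");cs[n]=c;p=c["pixels"];hsv=cv2.cvtColor(p,cv2.COLOR_RGB2HSV)
    def roi(m,r):
        o=np.zeros(m.shape,bool);o[r[0]:r[1],r[2]:r[3]]=m[r[0]:r[1],r[2]:r[3]];return o
    H,S,V=[hsv[...,i].astype(int) for i in range(3)]
    b=roi((H>100)&(H<130)&(S>120),roiB);print(n,"blue",blob(b))
    g=roi((H>40)&(H<85)&(S>60),roiL)
    for a,ce,_ in blob(g): print(" green",a,ce,onplane(c,*ce,0.058).round(4))
    c["blue"]=blob(b)[0][1]
    for r,nm in((roiB,"B"),(roiL,"L")):
        im=cv2.imread("pics/"+n+"1.png")[r[0]:r[1],r[2]:r[3]]
        cv2.imwrite(f"pics/{n}_{nm}1.png",cv2.resize(im,None,fx=6,fy=6,interpolation=cv2.INTER_CUBIC))
(o1,d1),(o2,d2)=[ray(cs[n],*cs[n]["blue"]) for n in cs]
A=np.stack([d1,-d2],1);t=np.linalg.lstsq(A,o2-o1,rcond=None)[0];print((o1+t[0]*d1).round(4),(o2+t[1]*d2).round(4))
E
python3 m.py; cd pics; python3 -c "
import cv2,numpy as np
a=[cv2.copyMakeBorder(i,0,380-min(380,i.shape[0]) ,0,0,cv2.BORDER_CONSTANT)[:380] if 0 else cv2.resize(i,(400,300)) for i in [cv2.imread(f) for f in ['scene_B1.png','scene_L1.png','side_B1.png','side_L1.png']]]
cv2.imwrite('mont1.png',np.vstack([np.hstack(a[:2]),np.hstack(a[2:])]))"
```

```text
scene blue [(198, [260.5, 211.2], [256, 197, 11, 28])]
 green 36 [464.9, 199.9] [0.5053 0.2816 0.058 ]
 green 32 [422.5, 186.9] [0.4599 0.2021 0.058 ]
 green 4 [439.5, 193.8] [0.4835 0.2332 0.058 ]
side blue [(208, [362.4, 242.0], [354, 233, 18, 20])]
 green 14 [269.5, 177.4] [0.4574 0.2027 0.058 ]
 green 10 [275.2, 158.3] [0.5023 0.2826 0.058 ]
[ 0.5432 -0.1384  0.0912] [ 0.5421 -0.1367  0.0921]
```

View pics/mont1.png

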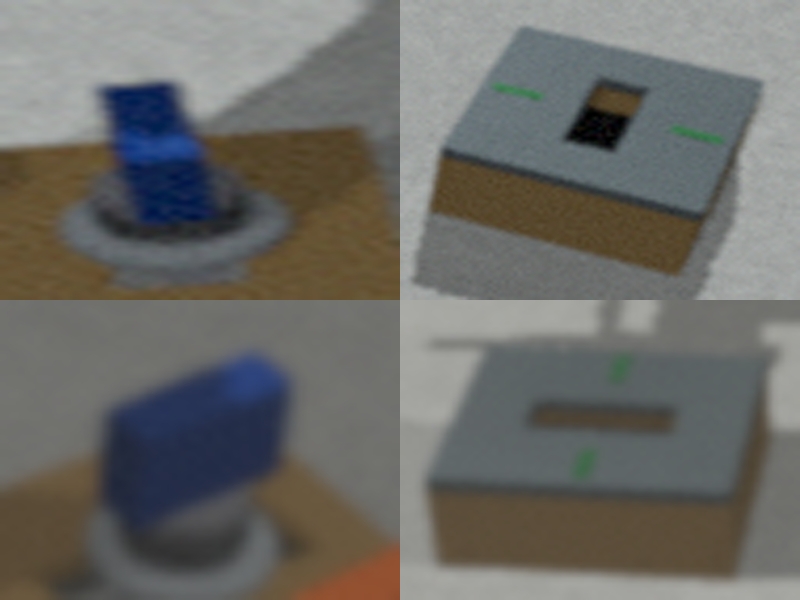

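The montage shows the two green marks on the lid in both views, and the two slot centres agree to 3 mm: about (0.481,0.242), with slot y at 60.5°. The triangulated lug height of 0.092 matches 48+44 mm. Next I'll get the rack direction and plan the move.

```bash
cat > rk.py <<'E'
from h import *
c=grab("scene","scene2.png");p=c["pixels"];hsv=cv2.cvtColor(p,cv2.COLOR_RGB2HSV);H,S,V=[hsv[...,i].astype(int) for i in range(3)]
m=((H>8)&(H<28)&(S>70));m[:195]=0;m[275:]=0;m[:,:150]=0;m[:,295:]=0
n,l,st,ce=cv2.connectedComponentsWithStats(m.astype(np.uint8));i=1+np.argmax(st[1:,4]);print(st[i])
cn=max(cv2.findContours((l==i).astype(np.uint8),0,2)[0],key=cv2.contourArea);ap=cv2.approxPolyDP(cv2.convexHull(cn),3,True)[:,0]
for q in ap: print(q,onplane(c,*q.astype(float),.048).round(4))
im=cv2.cvtColor(p,cv2.COLOR_RGB2BGR)[180:290,140:310];cv2.imwrite("pics/rack2.png",cv2.resize(im,None,fx=4.5,fy=4.5,interpolation=cv2.INTER_CUBIC))
s=observe();print(s["ee_pos"],Ro.from_rotvec(s["orientation"]).as_matrix().round(3).tolist())
E
python3 rk.py
```

```text
[ 161  199  126   61 3493]
[281 208] [ 0.4936 -0.101   0.048 ]
[285 243] [ 0.59   -0.0939  0.048 ]
[161 257] [ 0.6093 -0.3274  0.048 ]
[164 220] [ 0.5122 -0.3377  0.048 ]
[221 199] [ 0.4582 -0.2275  0.048 ]
[0.24996225 0.54535301 0.22222912] [[-0.0, 0.417, 0.909], [-0.001, 0.909, -0.417], [-1.0, -0.001, -0.0]]
```

View pics/rack2.png

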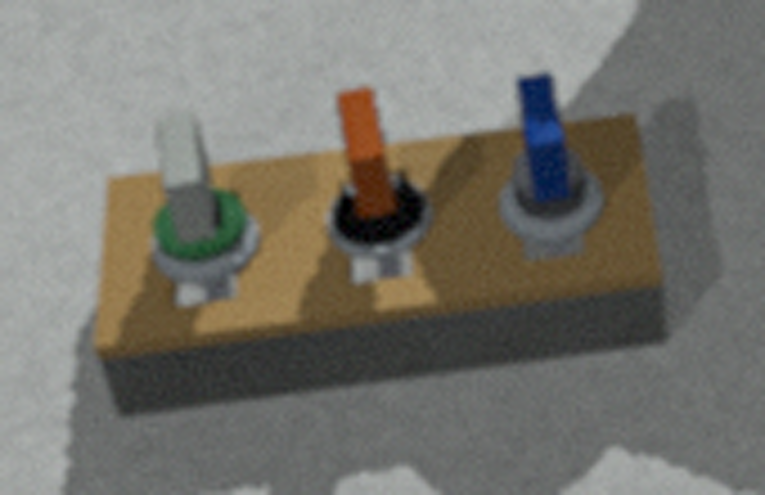

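In the crop, the rack's top edges and the lugs run squarely across it, giving a rack axis of about 94.6° and a lug x of about 4.6°. I'll move above the microscope with the jaws half open and look with the wrist camera.

```bash
python3 -m handwheel '[[22,-499,551,-0.51,0,0,110],[22,-499,551,-0.51,0,0,110],[22,-499,551,-0.51,0,0,110],[22,-499,551,-0.51,0,0,110],[22,-499,551,-0.51,0,0,110],[22,-499,551,-0.51,0,0,110],[22,-499,551,-0.51,0,0,110],[22,-499,551,-0.51,0,0,110],[22,-499,551,-0.51,0,0,110],[22,-499,551,-0.51,0,0,110],[22,-499,551,-0.51,0,0,110],[22,-499,551,-0.51,0,0,110],[22,-499,551,-0.51,0,0,110],[22,-499,551,-0.51,0,0,110],[22,-499,551,-0.51,0,0,110],[22,-499,551,-0.51,0,0,110],[22,-499,551,-0.51,0,0,110],[22,-499,551,-0.51,0,0,110],[22,-499,551,-0.51,0,0,110],[22,-499,551,-0.51,0,0,110]]' 25
python3 - <<'E'
from h import *
c=grab("wrist","wrist3.png");s=observe();print(s["ee_pos"],Ro.from_rotvec(s["orientation"]).as_matrix().round(3).tolist(),s["opening"],s["t"],s["qpos"])
E
```

```text
t: 1.97
ee_pos: [0.5429, -0.1396, 0.1992]
orientation: [-0.06, 1.572, 0.061]
contact_force: [0.2, 0.6, 0.6]
opening: 0.0501
[ 0.54283045 -0.13823802  0.20001882] [[-0.001, -0.079, 0.997], [0.001, 0.997, 0.079], [-1.0, 0.001, -0.001]] 0.049874506404250715 2.0167 [-3.10363414e-01 -1.84544368e-02  1.38283050e+00  4.37661082e-04
  1.77868845e+00 -1.95974411e+00]
```

View pics/wrist3.png

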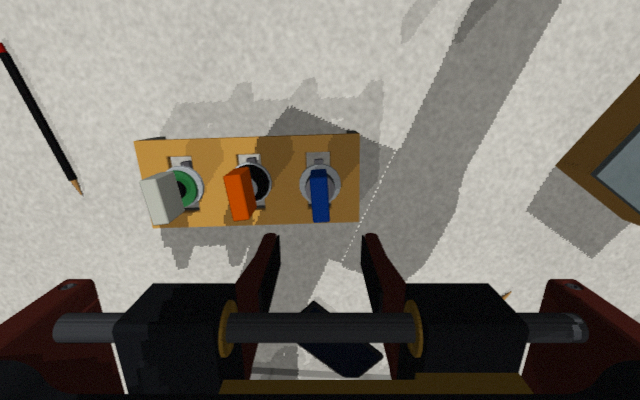

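The wrist view shows the blue lug centred at about (320,197), between the finger lines, with the orange head at (243,195) and the white at (160,198). Now I'll measure the lug's top face.

```bash
cat > w.py <<'E'
from h import *
import sys
c=grab("wrist",sys.argv[1]);zt=float(sys.argv[2]);p=c["pixels"];hsv=cv2.cvtColor(p,cv2.COLOR_RGB2HSV);H,S,V=[hsv[...,i].astype(int) for i in range(3)]
m=((H>100)&(H<130)&(S>110));m[280:]=0
n,l,st,ce=cv2.connectedComponentsWithStats(m.astype(np.uint8));i=1+np.argmax(st[1:,4]);print(st[i],ce[i])
cn=max(cv2.findContours((l==i).astype(np.uint8),0,2)[0],key=cv2.contourArea)
for q in cv2.approxPolyDP(cn,3,True)[:,0]: print(q,onplane(c,*q.astype(float),zt).round(4))
x,y,w,h=st[i][:4];im=cv2.cvtColor(p,cv2.COLOR_RGB2BGR)[y-35:y+h+25,x-35:x+w+35];cv2.imwrite("pics/z"+sys.argv[1],cv2.resize(im,None,fx=5,fy=5,interpolation=cv2.INTER_CUBIC))
print("proj of top centre guess",proj(c,[.5427,-.1376,zt]),"offset",x-35,y-35)
E
python3 w.py wrist4.png 0.110
```

```text
[308 169  20  53 886] [317.70767494 194.84085779]
[314 169] [ 0.5111 -0.1457  0.11  ]
[308 176] [ 0.5178 -0.1505  0.11  ]
[312 221] [ 0.5603 -0.144   0.11  ]
[327 219] [ 0.5572 -0.1303  0.11  ]
[323 169] [ 0.5105 -0.1378  0.11  ]
proj of top centre guess (np.float64(320.3749470884123), np.float64(203.64291887957853)) offset 273 134
```

View pics/zwrist4.png

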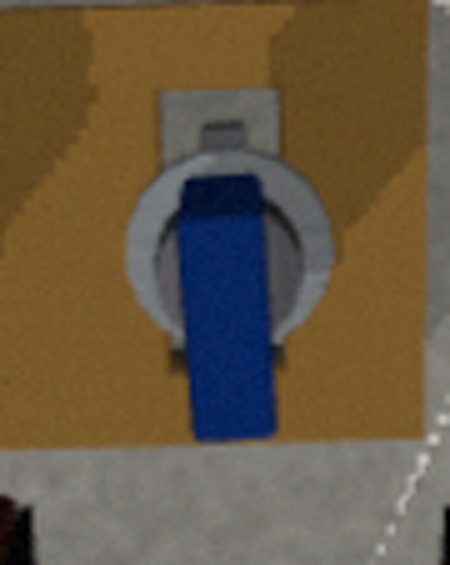

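The lug's top face measures 42.5 x 15.5 mm (44 x 16 given), centred at about (0.539,-0.139) with yaw about 8°. I'll turn a little, descend so the tips stay just above the barrel (z 0.078), and grip.

```bash
python3 -m handwheel '[[30,-1,-3,-0.055,0,0,110],[60,-1,-3,-0.055,0,0,110],[90,-1,-3,-0.055,0,0,110],[108,-1,-3,-0.055,0,0,110],[122,-1,-3,-0.055,0,0,110],[122,-1,-3,-0.055,0,0,110],[122,-1,-3,-0.055,0,0,110],[122,-1,-3,-0.055,0,0,255],[122,-1,-3,-0.055,0,0,255],[122,-1,-3,-0.055,0,0,255],[122,-1,-3,-0.055,0,0,255],[122,-1,-3,-0.055,0,0,255],[122,-1,-3,-0.055,0,0,255],[122,-1,-3,-0.055,0,0,255],[122,-1,-3,-0.055,0,0,255],[122,-1,-3,-0.055,0,0,255]]' 25
```

```text
t: 3.4
ee_pos: [0.5403, -0.1393, 0.0791]
orientation: [-0.106, 1.568, 0.106]
contact_force: [-0.7, -0.4, 2.5]
opening: 0.0158
```

The opening is 15.8 mm, so the lug is held. I'll lift straight up.

```bash
python3 -m handwheel '[[-10,0,0,0,0,0,255],[-20,0,0,0,0,0,255],[-35,0,0,0,0,0,255],[-50,0,0,0,0,0,255],[-70,0,0,0,0,0,255],[-90,0,0,0,0,0,255],[-105,0,0,0,0,0,255],[-105,0,0,0,0,0,255]]'
python3 - <<'E'
from h import *
c=grab("wrist","wrist5.png");c=grab("side","side5.png");s=observe();print(s["ee_pos"],Ro.from_rotvec(s["orientation"]).as_matrix().round(3).tolist(),s["opening"],s["t"])
E
```

```text
t: 4.07
ee_pos: [0.5414, -0.1393, 0.1887]
orientation: [-0.108, 1.562, 0.104]
contact_force: [1.1, -0.4, -1.6]
opening: 0.0157
[ 0.54036609 -0.13899157  0.18430729] [[0.001, -0.135, 0.991], [-0.0, 0.991, 0.135], [-1.0, -0.0, 0.001]] 0.0159174377209421 4.1667
```

View pics/wrist5.png

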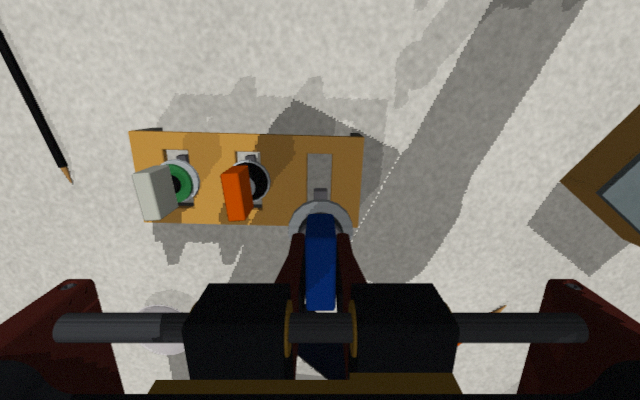

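View pics/side5.png

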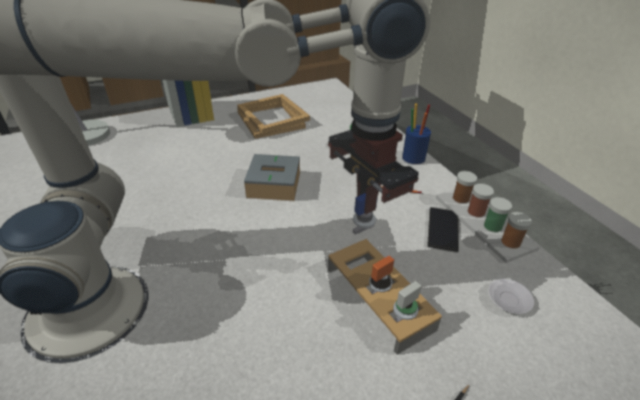

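The head is out and upright, with its lug at (320,265) between the fingers; the other two are still in place. I'll measure where the lug's centre sits along the tool's z.

```bash
python3 - <<'E'
from h import *
im=cv2.imread("pics/wrist5.png")[195:325,270:370];cv2.imwrite("pics/z5.png",cv2.resize(im,None,fx=4.5,fy=4.5,interpolation=cv2.INTER_CUBIC))
c=grab("wrist","wrist6.png");s=observe();R=Ro.from_rotvec(s["orientation"]).as_matrix()
zt=s["ee_pos"][2]+.032
for r in (225,228,231,308,310,312):
    print(r,((onplane(c,321,r,zt)-s["ee_pos"])@R).round(4))
E
```

```text
225 [-0.032   0.0007 -0.0294]
228 [-0.032   0.0007 -0.0278]
231 [-0.032   0.0007 -0.0262]
308 [-0.032   0.0007  0.0189]
310 [-0.032   0.0007  0.0201]
312 [-0.032   0.0007  0.0214]
```

View pics/z5.png

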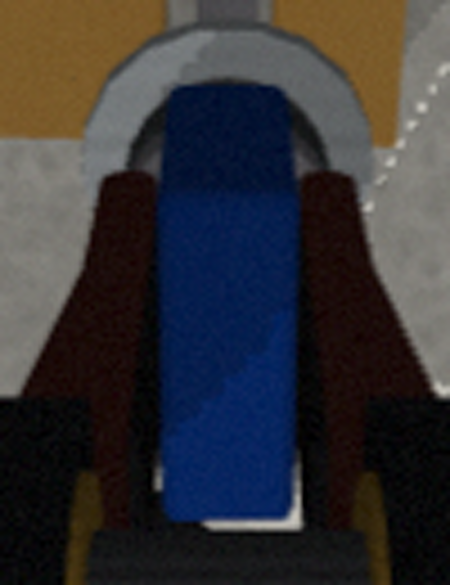

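The head's axis is at tool z of about -1.5 mm (top face 43 mm long, which fits). Next I'll carry it to above the slot and turn the lug along it.

```bash
python3 -m handwheel '[[0,30,0,0.05,0,0,255],[0,65,-1,0.12,0,0,255],[0,105,-1,0.2,0,0,255],[0,145,-2,0.28,0,0,255],[0,185,-3,0.36,0,0,255],[0,225,-4,0.44,0,0,255],[0,265,-5,0.5,0,0,255],[0,300,-5,0.56,0,0,255],[0,335,-6,0.61,0,0,255],[0,365,-6,0.64,0,0,255],[0,385,-6,0.651,0,0,255],[0,385,-6,0.651,0,0,255],[0,385,-6,0.651,0,0,255],[0,385,-6,0.651,0,0,255]]'
python3 - <<'E'
from h import *
c=grab("wrist","wrist7.png");grab("scene","scene7.png");s=observe();print(s["ee_pos"],Ro.from_rotvec(s["orientation"]).as_matrix().round(3).tolist(),s["opening"],s["t"],s["qpos"])
p=c["pixels"];hsv=cv2.cvtColor(p,cv2.COLOR_RGB2HSV);H,S,V=[hsv[...,i].astype(int) for i in range(3)]
m=((H>40)&(H<85)&(S>80))
n,l,st,ce=cv2.connectedComponentsWithStats(m.astype(np.uint8))
for i in range(1,n):
    if st[i,4]>10: print(st[i],ce[i],onplane(c,*ce[i],.058))
E
```

```text
t: 5.38
ee_pos: [0.4819, 0.241, 0.1824]
orientation: [0.403, 1.534, -0.406]
contact_force: [-0.5, -0.3, -1.2]
opening: 0.0154
[0.48233627 0.24053804 0.1830334 ] [[-0.001, 0.494, 0.869], [-0.001, 0.869, -0.494], [-1.0, -0.001, -0.0]] 0.01556602887639328 5.4833 [ 3.99698682e-01 -7.67081109e-02  1.46923457e+00 -3.44132801e-04
  1.75008977e+00 -6.54128734e-01]
[263 190  26   6 156] [275.5 192.5] [0.45870195 0.20128618 0.058     ]
[353 190  26   6 156] [365.5 192.5] [0.50409649 0.2814132  0.058     ]
[ 484  350   42   42 1289] [504.6772692  369.96043445] [0.80015643 0.32878102 0.058     ]
```

View pics/wrist7.png

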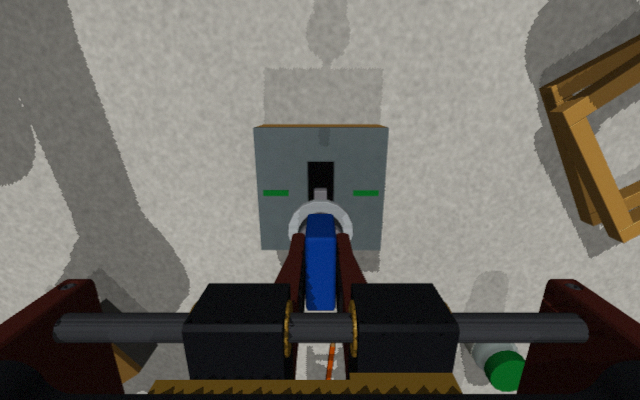

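View pics/scene7.png

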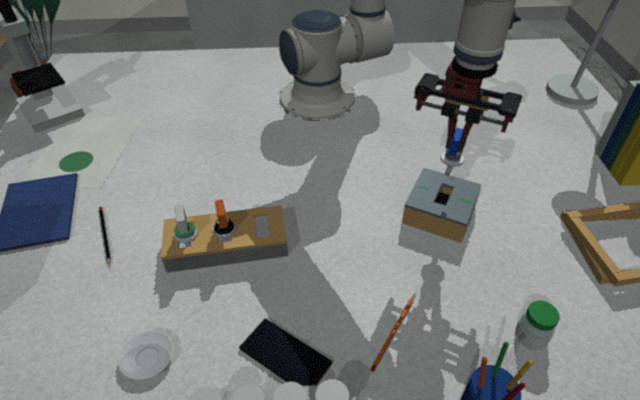

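The wrist view puts both green marks on row 192.5, giving a slot centre of (0.4814,0.2413) at 60.5°. That agrees with the other two cameras, and the head is already within 1 mm and 1° of it. I'll lower it.

```bash
python3 -m handwheel '[[20,0,0,0,0,0,255],[40,0,0,0,0,0,255],[55,0,0,0,0,0,255],[62,0,0,0,0,0,255],[69,0,0,0,0,0,255],[76,0,0,0,0,0,255],[82,0,0,0,0,0,255],[87,0,0,0,0,0,255],[90,0,0,0,0,0,255],[92,0,0,0,0,0,255],[92,0,0,0,0,0,255],[92,0,0,0,0,0,255]]'
```

```text
t: 6.48
ee_pos: [0.4823, 0.2418, 0.0919]
orientation: [0.404, 1.532, -0.404]
contact_force: [-0.1, 0.3, -1.2]
opening: 0.0159
```

```bash
python3 -m handwheel '[[1,0,0,0,0,0,255],[2,0,0,0,0,0,255],[2,0,0,0,0,0,255]]'; python3 -m handwheel '[[1,0,0,0,0,0,255],[1,0,0,0,0,0,255],[1,0,0,0,0,0,255]]'
python3 - <<'E'
from h import *
grab("wrist","wrist8.png");a=grab("side","side8.png");b=grab("scene","scene8.png")
i=[cv2.resize(cv2.cvtColor(x["pixels"],cv2.COLOR_RGB2BGR)[r[0]:r[1],r[2]:r[3]],(400,400),interpolation=cv2.INTER_CUBIC) for x,r in((a,(110,210,225,325)),(b,(130,230,395,495)))]
cv2.imwrite("pics/m8.png",np.hstack(i));s=observe();print(s["ee_pos"],s["contact_force"])
E
```

```text
t: 6.73
ee_pos: [0.4822, 0.2417, 0.0896]
orientation: [0.404, 1.533, -0.404]
contact_force: [0.4, -0.0, -1.6]
opening: 0.0159
t: 6.98
ee_pos: [0.4824, 0.2417, 0.0891]
orientation: [0.405, 1.532, -0.404]
contact_force: [0.3, -0.9, 1.9]
opening: 0.0156
[0.48235067 0.24171912 0.08904171] [-1.63252999 -0.55570758  3.3997834 ]
```

View pics/m8.png

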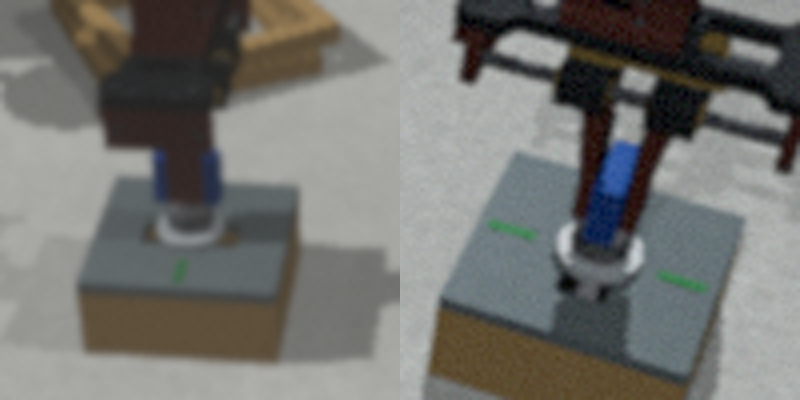

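View pics/wrist8.png

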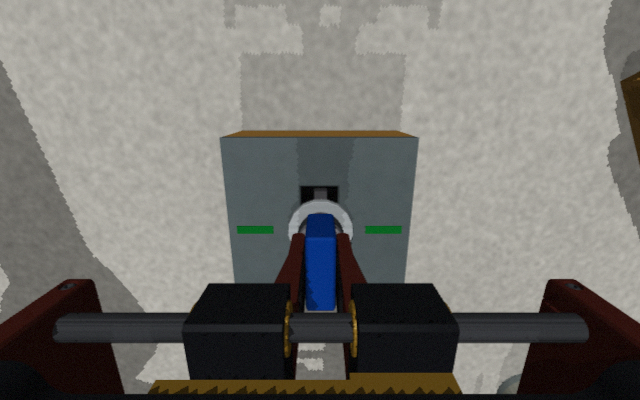

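Contact starts at TCP z 0.089 (0.0885 expected), with about 3 N upward. The collar sits on the lid between the green marks, and the bar shows inside the slot at (320,193). Now the quarter turn.

```bash
python3 -m handwheel '[[0.3,0,0,0.08,0,0,255],[0.3,0,0,0.18,0,0,255],[0.3,0,0,0.28,0,0,255],[0.3,0,0,0.38,0,0,255],[0.3,0,0,0.48,0,0,255],[0.3,0,0,0.58,0,0,255],[0.3,0,0,0.68,0,0,255],[0.3,0,0,0.78,0,0,255],[0.3,0,0,0.88,0,0,255],[0.3,0,0,0.98,0,0,255],[0.3,0,0,1.08,0,0,255],[0.3,0,0,1.18,0,0,255],[0.3,0,0,1.28,0,0,255],[0.3,0,0,1.38,0,0,255],[0.3,0,0,1.48,0,0,255],[0.3,0,0,1.55,0,0,255],[0.3,0,0,1.571,0,0,255],[0.3,0,0,1.571,0,0,255],[0.3,0,0,1.571,0,0,255],[0.3,0,0,1.571,0,0,255]]'
python3 - <<'E'
from h import *
c=grab("wrist","wrist9.png");a=grab("side","side9.png");b=grab("scene","scene9.png")
i=[cv2.resize(cv2.cvtColor(x["pixels"],cv2.COLOR_RGB2BGR)[r[0]:r[1],r[2]:r[3]],(400,400),interpolation=cv2.INTER_CUBIC) for x,r in((a,(110,210,225,325)),(b,(130,230,395,495)))]
cv2.imwrite("pics/m9.png",np.hstack(i));s=observe();print(s["ee_pos"],s["contact_force"],Ro.from_rotvec(s["orientation"]).as_matrix().round(3).tolist(),s["t"])
E
```

```text
t: 8.8
ee_pos: [0.4829, 0.2416, 0.0891]
orientation: [1.579, 0.919, -1.576]
contact_force: [3.6, -1.5, 4.9]
opening: 0.0155
[0.48288525 0.24160081 0.0890164 ] [ 2.70200162 -2.47750884  5.58467925] [[0.002, 0.87, -0.493], [0.0, -0.493, -0.87], [-1.0, 0.002, -0.001]] 8.95
```

View pics/m9.png

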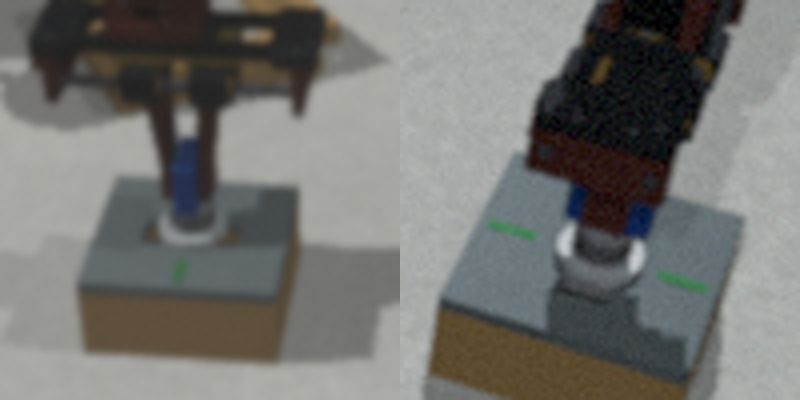

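View pics/wrist9.png

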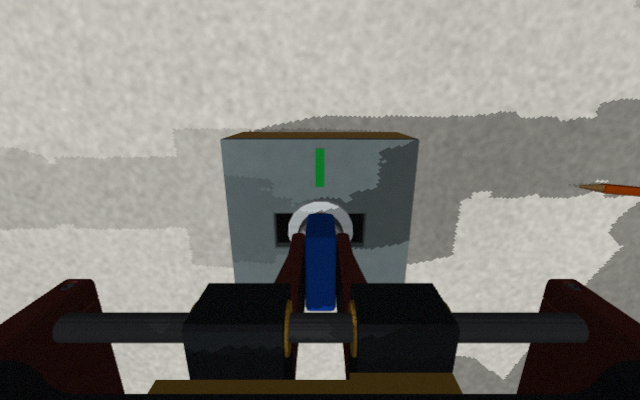

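The lug now lies in line with the green mark (320,168), square across the slot, with the dark slot mouth showing on both sides of the collar. I'll release and rise.

```bash
python3 -m handwheel '[[0,0,0,0,0,0,230],[0,0,0,0,0,0,200],[0,0,0,0,0,0,170],[0,0,0,0,0,0,120],[0,0,0,0,0,0,110],[0,0,0,0,0,0,110],[0,0,0,0,0,0,110],[-15,0,0,0,0,0,110],[-35,0,0,0,0,0,110],[-65,0,0,0,0,0,110],[-95,0,0,0,0,0,110],[-120,0,0,0,0,0,110],[-120,0,0,0,0,0,110],[-120,0,0,0,0,0,110]]'
python3 - <<'E'
from h import *
c=grab("wrist","wrist10.png");a=grab("side","side10.png");b=grab("scene","scene10.png")
i=[cv2.resize(cv2.cvtColor(x["pixels"],cv2.COLOR_RGB2BGR)[r[0]:r[1],r[2]:r[3]],(400,400),interpolation=cv2.INTER_CUBIC) for x,r in((a,(110,210,225,325)),(b,(130,230,395,495)))]
cv2.imwrite("pics/m10.png",np.hstack(i));s=observe();print(s["ee_pos"],s["contact_force"],s["t"],s["opening"])
E
python3 w.py wrist11.png 0.120
```

```text
t: 10.12
ee_pos: [0.4829, 0.242, 0.2103]
orientation: [1.582, 0.919, -1.575]
contact_force: [-0.3, -0.1, -0.5]
opening: 0.0498
[0.4816928  0.24145972 0.20649509] [-0.18780636  0.80380977 -0.45454513] 10.2667 0.05029095535779585
[313 171  18  54 948] [321.44725738 197.8164557 ]
[316 171] [0.4929 0.2701 0.12  ]
[313 223] [0.4662 0.2292 0.12  ]
[329 224] [0.4785 0.2211 0.12  ]
[330 177] [0.5008 0.2595 0.12  ]
[327 171] [0.5012 0.2654 0.12  ]
proj of top centre guess (np.float64(518.6689740173433), np.float64(437.6601593651405)) offset 278 136
```

View pics/m10.png

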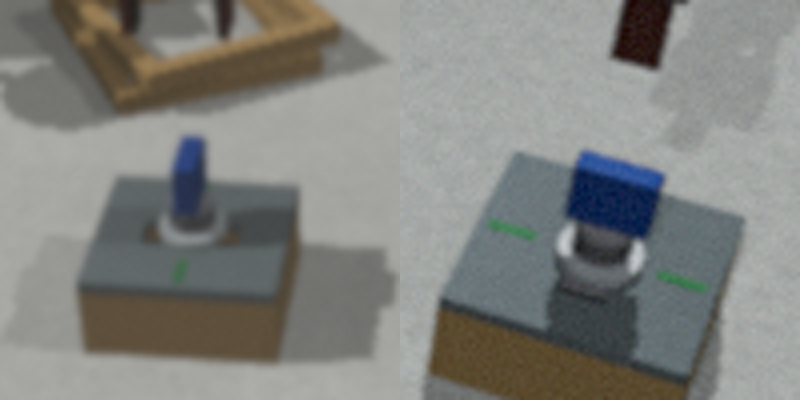

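View pics/wrist10.png

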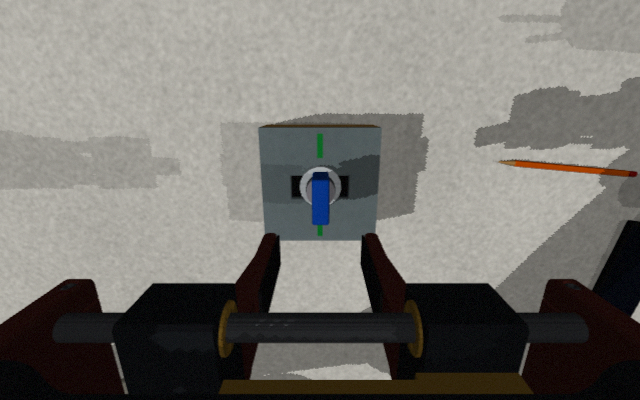

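View pics/scene10.png

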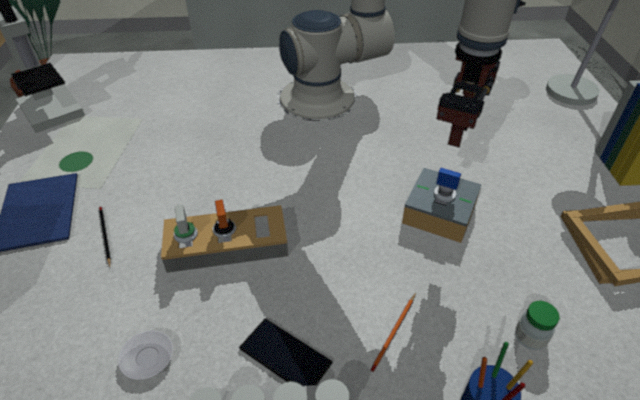

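The lug stands upright on the collar, in line with both green marks (rows 145 and 230 of the wrist view), and the gripper is clear. Its right edge measures 59.9° against 60.5° for the mark line. The lamp and magnifier heads look unmoved at (224,218) and (182,222). I'll hand it in.

```bash
python3 -c "
from bench import job;print(job.close_job())"
```

```text
the job is handed in; nothing more can be done
None
```

The microscope head is locked in the viewing box and released, and I handed the job in at about 10.4 s of the 48 s allowed. The hand-in reports no verdict, so what follows is from my own checks.

- **What I did:** I gripped the microscope by its blue lug and lifted it straight out of the rack. I then lowered the T-foot through the slot until light contact (about 3 N), made the quarter turn, opened the jaws and rose 120 mm clear.
- **Lug and seating:** The lug measures 59.9° against 60.5° for the line of the green marks. Its centre is within about 3 mm of the slot's centre. The height of contact (TCP at 0.089 m, 0.0885 m expected) and the pictures show the collar flat on the lid and the head upright.
- **Other heads:** The lamp and magnifier heads look unmoved in the last scene picture. I judged that by eye and did not measure it.
- **Disagreements:** The cameras differed by up to 3 mm on the slot's centre and by 4 mm on where the microscope stood in the rack. I used the wrist camera for the grasp, and its slot reading fell between the other two cameras'. No check failed.

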